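Cull the broken soap bars from the mould

TASK

Four soap bars of mixed colour sit in the blue mould: two are whole and two are spoilt, one snapped short and one with a corner broken off. Lift the two spoilt bars out and set them down gently on the cutting board, flat, the same way up and not touching each other, ready to be cut up and melted again. Leave the whole bars seated in the mould and do not disturb the beaker or the mug.

Things in the scene. Friction and masses are not known exactly. Their poses are not given: they have to be found in the camera images.
- mould: lower half of a two-part soap mould, a fixed blue plate 210 x 156 x 20 mm with a low 50 mm wide pull tab standing out 13 mm at each end of its length and an 8 mm high steel dowel 98 mm from the centre at each end; four cavities 10 mm deep and 83 x 47 mm, centred at x = +-49 mm, y = +-40 mm. Origin: centre of its underside, on the worktop; x along its 210 mm length, z up
- good_cream: whole cream soap bar, 80 x 44 x 30 mm, seated in one of the mould's four cavities, its top 20 mm above the mould's top face (40 mm above the worktop). Origin: centre of its underside; x along its length, y across its width, z up
- good_honey: whole honey-brown soap bar, 80 x 44 x 30 mm, seated in one of the mould's four cavities, its top 20 mm above the mould's top face (40 mm above the worktop). Origin: centre of its underside; x along its length, y across its width, z up
- short_bar: spoilt cream soap bar, snapped short: 54 x 44 x 30 mm, seated in one of the mould's four cavities, its top 20 mm above the mould's top face (40 mm above the worktop). Origin: centre of its underside; x along its length, y across its width, z up
- chipped_bar: spoilt honey-brown soap bar, 80 x 44 x 30 mm, with its +x +y corner (about 28 x 22 mm, on the full height) broken off; the side at +y is whole from x = -40 to +10 mm, seated in one of the mould's four cavities, its top 20 mm above the mould's top face (40 mm above the worktop). Origin: centre of its underside; x along its length, y across its width, z up (of the whole bar's outline)
- cutting_board: grey-white cutting board, fixed, 160 x 230 x 9 mm, lying flat on the worktop, with a grip slot near one corner. Origin: centre of its underside; x along its 160 mm side, y along its 230 mm side, z up; its top face is at z = 9 mm
- beaker_250: clear glass beaker, 78 x 75 x 94 mm, standing beyond the work; a bystander. Origin: centre of its underside
- mug: white mug, 92 x 127 x 95 mm with its handle, a bystander. Origin: centre of its underside
Not all that is in view belongs to the job. What is shaped like the short_bar but green is not meant.

How it is judged:
At the end, for the whole second after the job is handed in: Both spoilt bars rest flat on the board (tilt < 0.12 rad), same way up, centres at least 20 mm inside its edges, not touching each other, at rest; both whole bars are in the mould within 10 mm of their start, level within 0.1 rad; beaker and mug within 30 mm of their start (x of short_bar in the frame of cutting_board between -0.06 and 0.06 m and y of short_bar in the frame of cutting_board between -0.095 and 0.095 m and z of short_bar in the frame of cutting_board between 0.004 and 0.014 m and angle between each of short_bar, chipped_bar's own z axis and vertical below 0.12 rad and linear speed of each of short_bar, chipped_bar, good_cream, good_honey below 0.02 m/s and contact force between each of short_bar, chipped_bar and cutting_board above 0.1 N and x of chipped_bar in the frame of cutting_board between -0.06 and 0.06 m and y of chipped_bar in the frame of cutting_board between -0.095 and 0.095 m and z of chipped_bar in the frame of cutting_board between 0.004 and 0.014 m and contact force between short_bar and chipped_bar below 0.05 N and distance of each of good_cream, good_honey from where it was at the start of the episode below 0.01 m and angle between each of good_cream, good_honey's own z axis and vertical below 0.1 rad and distance of each of beaker_250, mug from where it was at the start of the episode below 0.03 m).
It fails at once if a spoilt bar falls or is thrown: faster than 0.6 m/s with no finger on it ((linear speed of short_bar above 0.6 m/s and contact force between the fingers and short_bar below 0.05 N) or (linear speed of chipped_bar above 0.6 m/s and contact force between the fingers and chipped_bar below 0.05 N)).
It fails at once if a whole bar is moved more than 20 mm (distance of any of good_cream, good_honey from where it was at the start of the episode above 0.02 m).
It fails at once if the beaker or mug is moved more than 30 mm or tipped over 0.4 rad (distance of any of beaker_250, mug from where it was at the start of the episode above 0.03 m or angle between any of beaker_250, mug's own z axis and vertical above 0.4 rad).
It also fails if it takes over 56 s, if anything falls off the work surface, if the arm or the gripper's body presses on something with over 40 N, if the wrist force passes 120 N, or if a joint passes its speed limit or range.

ROBOT

A 6-joint arm with a two-finger parallel gripper is mounted at the origin on a cart in front of the work surface, level with it; the furniture and walls round the work are solid. World frame = base frame: x ahead of the robot, y to its left, z up, the work surface at z = 0. Lengths are in m, angles in rad, forces in N, time in s.
With the tool pointing down it reaches from about 0.35 to 0.975 m from the base axis. Payload 4.9 kg.
Tool frame: the origin (TCP) lies at the very end of the fingers, on their centre line; the grasp point (between the pads) lies 19 mm behind it; z points along the fingers, y is the line along which they close (so a half turn about z gives the same grasp; the last joint's range is limited). The gripper opens to 85 mm and grips with 20 to 120 N. Pads are 22 mm wide; open, the fingers measure 114 mm over their backs; the gripper's body (76 mm by 85 mm) begins 54 mm behind the grasp point. The pads swing forward as they close: fully open they stand 13 mm farther back than shut.
Start: joints at [-0.119, 0.053, 1.613, -0, 1.476, -0.119], TCP at [0.625, 0, 0.231] pointing down, gripper open.
Joint ranges: [-3.01, 3.01], [-1.01, 2.22], [0.06, 2.58], [-1.02, 4.17], [0.09, 2.62], [-3.14, 3.14]. Speed limits (rad/s): [2.57, 2.57, 3.14, 3.14, 3.14, 3.14].

INTERFACE

Orientations are given as a unit quaternion [w, x, y, z].
In Python, from plant import manip gives the robot as it stands.
- The arm moves only by the tool send_rows, never from a script. Its argument "increments" is a list of rows, each an object of numbers: "claw": the closure, from -1 (fully open) to 1 (shut); "dx", "dy", "dz": the shift along the tool's x, y, z in units of 0.5 m (1.0 is 0.5 m); "yaw": the turn about the tool's z in units of 1.5 rad (1.0 is 1.5 rad). A call has 1 to 20 rows; each row is the pose to reach, as a shift and turn from the pose commanded when the call began, along the tool's axes at that moment; what a row does not reach only later rows make up. A row lasts 1/8 s, in which the tool goes at most 62.5 mm and 10.7 degrees, less where a joint would pass 70% of its speed; a pose out of reach is approached as far as the arm can. A call with a number of a shift or a turn outside -1 to 1 is refused whole. A call with a gripper value outside its range is refused whole. The fingers move at their own pace and stop on an object; the grip force is fixed at half the most. Time passes only in rows, so rows that repeat a pose let the fingers close. It gives the time, the measured TCP pose, the force, the opening and the grip force at its end, in the units of the state.
- manip.state(): the state, without advancing time (a new reading comes with each control period).
- manip.grab_frame(name): name is "scene" or "side" or "wrist"; returns the picture (400x640x3 uint8, red, green, blue); there is no depth.
- manip.camera_params(name): a dict with "camera_matrix" (3x3 intrinsics, pixels), "extrinsics" (4x4, takes a point from world to camera coordinates); the wrist camera has in their place "tool_from_camera" (4x4, takes a point from camera to tool coordinates, whose origin is the TCP and whose axes are the flange's). Camera axes: x right, y down, z forward; pixel columns grow to the right and rows downward; lengths in m; the calibration is good to about 2 mm. The wrist camera is an equidistant fisheye: a pixel r from the principal point sees the ray r / f radians off the axis. A picture is of the moment at which its call begins: read the wrist's pose just before it. camera_params takes no time and is no camera call.
- manip.job_done(): hands the job in; it is judged then, once.
The state is a dict: "time": time; "joint_pos": joint angles; "joint_vel": joint speeds; "joint_efforts": joint torques, N m; "tool_pos": TCP position; "tool_rot": TCP orientation; "contact_force": force on the tool from outside, world axes, zero at the start; "ft_torque": the same for the moment, N m; "gripper_width": opening from 0.0 (shut) to 1.0 (fully open); "grasp_force": force on a finger pad.
Only numpy, scipy, OpenCV 4.12 (cv2) and the standard library are available. Lean on these libraries where they do the work, as an engineer would, in place of code of your own. Each camera call takes 0.05 s, during which the arm holds its last target. There are 200 camera calls.

## Working session

There is one attempt and no reset: what is moved stays moved. The work goes in short steps, Python scripts to look and compute and a tool call to move; the robot and the scene stay as the last step left them, time stands still between calls to the robot, and variables do not carry over. Pictures are saved under pics/ and viewed, at most 10 in all, crops included, and the job is handed in when it is done.

Besides the shell and the picture viewer there is one more tool, called after ">>>" as name(argument=value, ...) on one line, values as JSON. send_rows: Moves the arm, as the interface text tells. Shifts and turns lie within -1 to 1; 1 stands for 0.5 m of shift or 1.5 rad of turn. Its arguments: {"type":"object","properties":{"increments":{"type":"array","items":{"type":"object","properties":{"claw":{"type":"number"},"dx":{"type":"number"},"dy":{"type":"number"},"dz":{"type":"number"},"yaw":{"type":"number"}}}}},"required":["increments"]}

```bash
ls; mkdir -p pics; python3 - <<'E'
from plant import manip
import cv2,json
s=manip.state();print(s)
for n in("scene","side","wrist"):
    cv2.imwrite(f"pics/{n}0.png",manip.grab_frame(n)[:,:,::-1]);print(n,manip.camera_params(n))
E
```

```text
pics
{'time': 0.0, 'joint_pos': array([-1.19035946e-01,  5.33413457e-02,  1.61427933e+00,  1.63531005e-05,
        1.47597696e+00, -1.19004100e-01]), 'joint_vel': array([ 0.00016942, -0.00090362, -0.00019203,  0.00080221, -0.00105847,
       -0.00089222]), 'joint_efforts': array([ 2.70554956e-04, -3.93670499e+01, -3.70175600e+01, -1.62778279e-04,
        6.93513779e-03, -6.06393527e-06]), 'tool_pos': array([6.24390325e-01, 5.54501661e-05, 2.30081386e-01]), 'tool_rot': array([-7.93055543e-04,  7.07118238e-01,  7.07094613e-01, -6.13285566e-04]), 'contact_force': array([-0.94520557,  0.17321766, -0.5038733 ]), 'ft_torque': array([ 0.0177743 , -0.04105275,  0.03626745]), 'grasp_force': 0.0, 'gripper_width': 0.9984802902289731}
scene {'camera_matrix': array([[364.41822161,   0.        , 321.25012769],
       [  0.        , 364.41822161, 198.0524888 ],
       [  0.        ,   0.        ,   1.        ]]), 'extrinsics': array([[-0.52764295, -0.84941757,  0.00909423,  0.43087689],
       [-0.55017902,  0.33356523, -0.76553072,  0.30770671],
       [ 0.64722173, -0.40893034, -0.64333507,  0.57
[... 350 characters left out ...]
9375779, -0.90550337,  0.07916498],
       [ 0.34111345, -0.83879715, -0.4243359 ,  0.80806766],
       [ 0.        ,  0.        ,  0.        ,  1.        ]])}
wrist {'camera_matrix': array([[309.70691629,   0.        , 318.92249607],
       [  0.        , 309.70691629, 199.00471492],
       [  0.        ,   0.        ,   1.        ]]), 'tool_from_camera': array([[ 3.97547121e-04, -9.49036835e-01, -3.15164923e-01,
         8.15747017e-02],
       [ 9.99999920e-01,  3.91720896e-04,  8.18286813e-05,
        -6.35379821e-04],
       [ 4.57982533e-05, -3.15164930e-01,  9.49036914e-01,
        -1.43365542e-01],
       [ 0.00000000e+00,  0.00000000e+00,  0.00000000e+00,
         1.00000000e+00]])}
```

View pics/scene0.png

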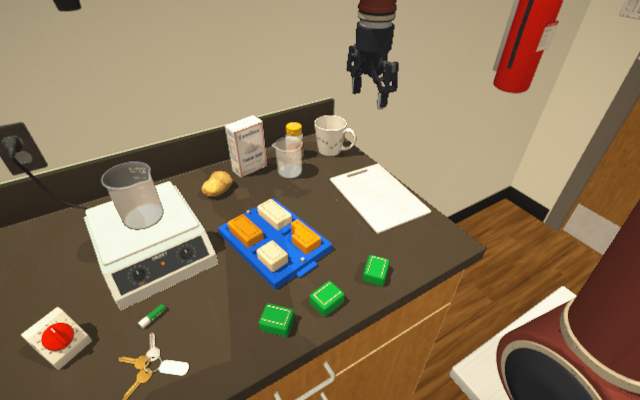

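View pics/wrist0.png

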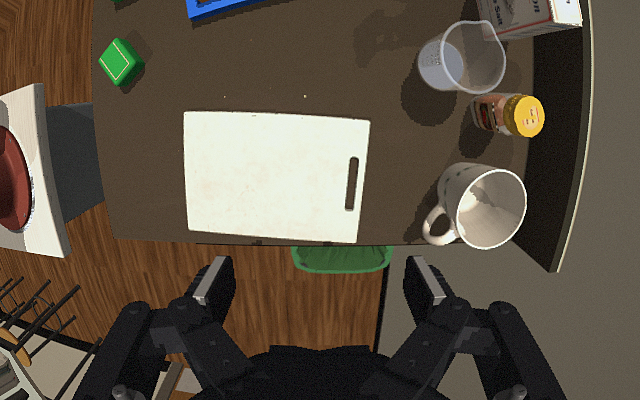

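View pics/side0.png

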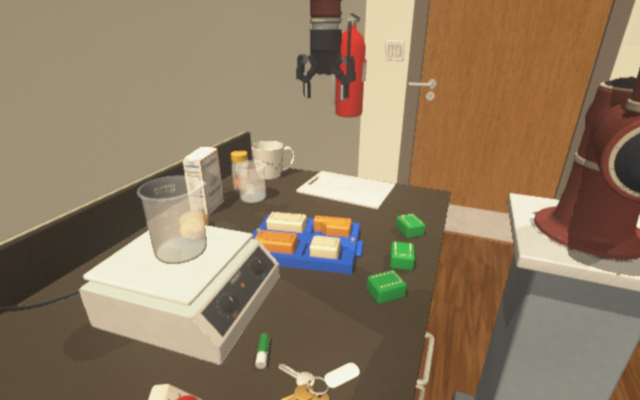

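The scene shows the blue mould near (275,240), with four bars: cream at (273,212) and (272,255), honey at (245,229) and (306,236). The board is at (380,195) and the mug at (333,135). The green bars at (277,319), (327,298) and (376,270) are decoys. The wrist view shows the board, with its slot at (351,184). The side view agrees with both.

```bash
cat > h.py <<'E'
import numpy as np,cv2
from scipy.spatial.transform import Rotation as R
from plant import manip
def ray(name,uv,st=None):
    """origin, unit directions (world) for pixels uv"""
    p=manip.camera_params(name);K=p["camera_matrix"];uv=np.atleast_2d(np.array(uv,float))
    a=(uv-K[:2,2])/K[0,0]
    if name=="wrist":
        th=np.linalg.norm(a,axis=1)[:,None]
        d=np.hstack([a/np.maximum(th,1e-9)*np.sin(th),np.cos(th)])
        q=st["tool_rot"];T=np.eye(4);T[:3,:3]=R.from_quat([q[1],q[2],q[3],q[0]]).as_matrix();T[:3,3]=st["tool_pos"]
        T=T@p["tool_from_camera"]
    else:
        d=np.hstack([a,np.ones((len(a),1))]);T=np.linalg.inv(p["extrinsics"])
    d=d@T[:3,:3].T
    return T[:3,3],d/np.linalg.norm(d,axis=1)[:,None]
def plane(name,uv,z,st=None):
    o,d=ray(name,uv,st);return o+d*((z-o[2])/d[:,2])[:,None]
def tri(r1,r2):
    """midpoint of nearest approach of ray pairs, gap"""
    out=[]
    for a,b in zip(r1[1],r2[1]):
        A=np.stack([a,-b],1);t=np.linalg.lstsq(A,r2[0]-r1[0],rcond=None)[0]
        p,q=r1[0]+a*t[0],r2[0]+b*t[1];out.append([*(p+q)/2,np.linalg.norm(p-q)])
    return np.array(out)
E
python3 - <<'E'
from h import *
np.set_printoptions(precision=4,suppress=True)
print(plane("scene",[[273,208],[245,226],[306,233],[269,250],[333,150],[290,172],[145,180]],.04))
st=manip.state()
w=cv2.imread("pics/wrist0.png")
print(plane("wrist",[[184,112],[370,121],[357,242],[188,230],[351,158],[351,210]],.009,st))
E
```

```text
[[0.6169 0.2559 0.04  ]
 [0.5952 0.3344 0.04  ]
 [0.5073 0.2311 0.04  ]
 [0.5046 0.3199 0.04  ]
 [0.7524 0.001  0.04  ]
 [0.7217 0.1555 0.04  ]
 [0.8805 0.4849 0.04  ]]
[[ 0.4563  0.074   0.009 ]
 [ 0.6837  0.0574  0.009 ]
 [ 0.6737 -0.099   0.009 ]
 [ 0.4435 -0.0845  0.009 ]
 [ 0.662   0.0124  0.009 ]
 [ 0.664  -0.054   0.009 ]]
```

>>> send_rows(increments=[{"dx": 0.44,"dy": -0.14,"claw": -1},{"dx": 0.44,"dy": -0.14,"claw": -1},{"dx": 0.44,"dy": -0.14,"claw": -1},{"dx": 0.44,"dy": -0.14,"claw": -1},{"dx": 0.44,"dy": -0.14,"claw": -1},{"dx": 0.44,"dy": -0.14,"claw": -1}])

```text
invalid input
```

```bash
python3 - <<'E'
from h import *
import pickle
st=manip.state();f=manip.grab_frame("wrist")
pickle.dump((st,f),open("v1.pkl","wb"));cv2.imwrite("pics/w1.png",f[:,:,::-1]);print(st["tool_pos"],st["tool_rot"],st["time"])
E
```

```text
[6.24512127e-01 6.53022139e-05 2.30333152e-01] [-6.40058562e-04  7.07108653e-01  7.07104447e-01 -4.94140145e-04] 0.15
```

>>> send_rows(increments=[{"dx": 0.2,"claw": -1},{"dx": 0.2,"claw": -1},{"dx": 0.2,"claw": -1},{"dx": 0.2,"claw": -1}])

```text
invalid input
```

```bash
python3 - <<'E'
from h import *
import pickle
st=manip.state();f=manip.grab_frame("wrist")
pickle.dump((st,f),open("v2.pkl","wb"));cv2.imwrite("pics/w2.png",f[:,:,::-1]);print(st["tool_pos"],st["tool_rot"],st["time"])
a=cv2.imread("pics/w1.png");cv2.imwrite("pics/both.png",np.vstack([cv2.resize(x[40:330,100:500],(800,580))[:, :] for x in [a]]))
E
```

```text
[6.24601814e-01 5.03389418e-05 2.30505992e-01] [-5.24012603e-04  7.07117144e-01  7.07096101e-01 -4.16107674e-04] 0.2
```

View pics/both.png

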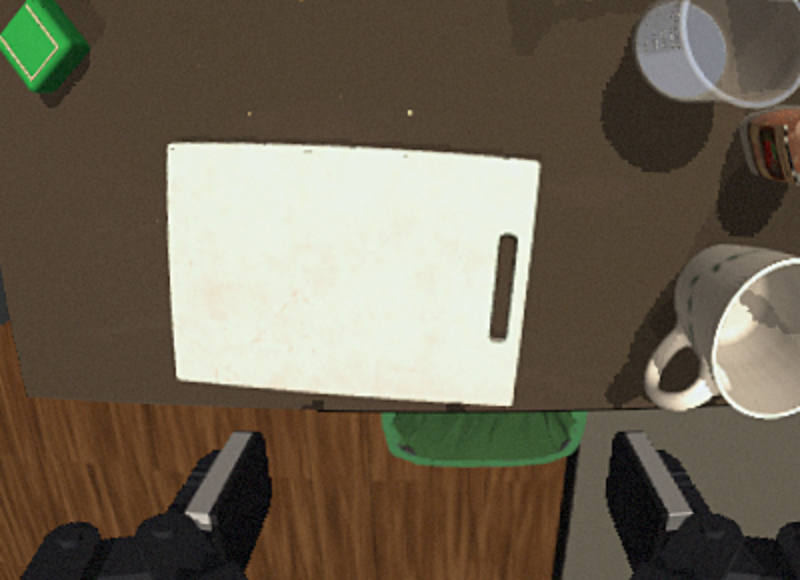

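The move was refused, so this picture only shows the board again, with corners at about (168,143) and (538,160). I'll fill in every field and resend.

>>> send_rows(increments=[{"dx": 0.44,"dy": -0.14,"dz": 0,"yaw": 0,"claw": -1},{"dx": 0.44,"dy": -0.14,"dz": 0,"yaw": 0,"claw": -1},{"dx": 0.44,"dy": -0.14,"dz": 0,"yaw": 0,"claw": -1},{"dx": 0.44,"dy": -0.14,"dz": 0,"yaw": 0,"claw": -1},{"dx": 0.44,"dy": -0.14,"dz": 0,"yaw": 0,"claw": -1},{"dx": 0.44,"dy": -0.14,"dz": 0,"yaw": 0,"claw": -1}])

```text
time: 1.0
tool_pos: [0.555, 0.2197, 0.2312]
tool_rot: [0.0, 0.707, 0.707, -0.0]
contact_force: [-0.2, -0.1, -0.8]
gripper_width: 1.0
grasp_force: 0.0
```

```bash
python3 - <<'E'
from h import *
import pickle
st=manip.state();f=manip.grab_frame("wrist")
pickle.dump((st,f),open("v1.pkl","wb"));cv2.imwrite("pics/w1.png",f[:,:,::-1]);print(st["tool_pos"],st["tool_rot"],st["time"])
E
```

```text
[0.55503102 0.21972517 0.23117618] [ 1.51013778e-04  7.07036226e-01  7.07177284e-01 -2.03043000e-04] 1.0
```

>>> send_rows(increments=[{"dx": 0.2,"dy": 0,"dz": 0,"yaw": 0,"claw": -1},{"dx": 0.2,"dy": 0,"dz": 0,"yaw": 0,"claw": -1},{"dx": 0.2,"dy": 0,"dz": 0,"yaw": 0,"claw": -1},{"dx": 0.2,"dy": 0,"dz": 0,"yaw": 0,"claw": -1}])

```text
time: 1.55
tool_pos: [0.5555, 0.3186, 0.2311]
tool_rot: [0.0, 0.708, 0.707, -0.0]
contact_force: [0.1, -0.2, 0.1]
gripper_width: 0.997
grasp_force: 0.0
```

```bash
python3 - <<'E'
from h import *
import pickle
st=manip.state();f=manip.grab_frame("wrist")
pickle.dump((st,f),open("v2.pkl","wb"));cv2.imwrite("pics/w2.png",f[:,:,::-1]);print(st["tool_pos"],st["tool_rot"],st["time"])
a=cv2.imread("pics/w1.png");cv2.imwrite("pics/w1c.png",cv2.resize(a[0:300,120:520],(800,600)))
E
```

```text
[0.5555096  0.31862606 0.23107234] [ 1.80622348e-04  7.07636588e-01  7.06576459e-01 -3.66385245e-04] 1.55
```

View pics/w1c.png

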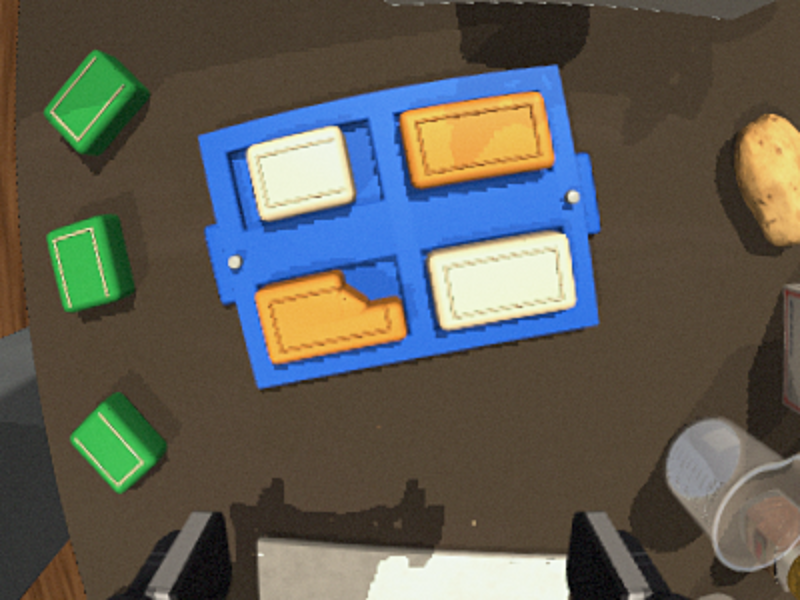

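View pics/w2.png

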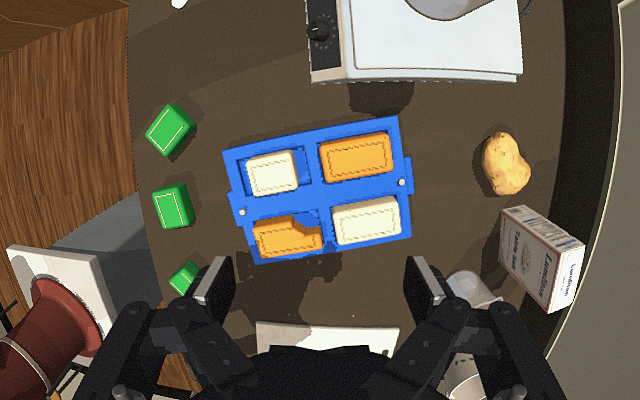

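Candidates in the crop, which is x2 from (120,0):
- Cream at (300,173) is short, with free cavity around it, so this is short_bar. Cream at (502,280) fills its cavity, so it is whole.
- Honey at (330,318) is missing its upper-right corner, so this is chipped_bar. Honey at (478,140) is whole.
- The green bars at (97,103), (90,262) and (118,443) are decoys.

The second wrist view shows the same layout, with short_bar at (272,172) and chipped_bar at (287,238). The crop confirms the pick. Next I'll measure positions and heights.

```bash
cat > meas.py <<'E'
from h import *
import pickle
np.set_printoptions(precision=4,suppress=True)
def big(m,n,lo=150,open_=0):
    if open_: m=cv2.morphologyEx(m,cv2.MORPH_OPEN,np.ones((open_,open_),np.uint8))
    c,_=cv2.findContours(m,cv2.RETR_EXTERNAL,cv2.CHAIN_APPROX_NONE)
    return [x for x in sorted(c,key=cv2.contourArea)[::-1][:n] if cv2.contourArea(x)>lo]
def rect(name,c,z,st):
    P=plane(name,c.reshape(-1,2),z,st)[:,:2]
    (x,y),(w,h),a=cv2.minAreaRect((P*1000).astype(np.float32))
    if w<h: w,h,a=h,w,a+90
    return np.array([x,y,w,h,(a+90)%180-90])
def masks(f):
    h=cv2.cvtColor(f,cv2.COLOR_RGB2HSV)
    return {"blue":cv2.inRange(h,(105,150,60),(125,255,255)),"honey":cv2.inRange(h,(10,130,140),(24,255,255)),"cream":cv2.inRange(h,(18,15,150),(36,110,255))}
E
python3 - <<'E'
from meas import *
C=[]
for k in("v1","v2"):
    st,f=pickle.load(open(k+".pkl","rb"));m=masks(f)
    o,_=ray("wrist",[[0,0]],st);print(k,"cam",o)
    b=big(m["blue"],1)[0];hull=cv2.fillPoly(np.zeros(f.shape[:2],np.uint8),[b],255)
    row=[]
    c=big(cv2.bitwise_and(hull,255),1,150,35)[0];print("mould",rect("wrist",c,.02,st),cv2.boundingRect(b))
    row.append(c)
    for n in("honey","cream"):
        for c in sorted(big(cv2.bitwise_and(m[n],cv2.dilate(hull,np.ones((9,9)))),2),key=lambda c:c[:,0,0].mean()):
            print(n,rect("wrist",c,.04,st),"px",c.reshape(-1,2).mean(0));row.append(c)
    C.append((st,row))
for a,b in zip(*[r for _,r in C]):
    bx=[cv2.boxPoints(cv2.minAreaRect(c)) for c in(a,b)]
    bx=[x[np.lexsort((x[:,1]>x[:,1].mean(),x[:,0]>x[:,0].mean()))] for x in bx]
    print(tri(ray("wrist",bx[0],C[0][0]),ray("wrist",bx[1],C[1][0])))
E
```

```text
v1 cam [0.5544 0.3014 0.3745]
mould [556.7324 286.949  228.0101 156.9347  11.1122] (219, 32, 201, 162)
honey [516.7275 239.8486  78.411   44.6581  10.7696] px [283.5196 157.9363]
honey [596.4851 335.6231  78.0943  42.39    11.1975] px [357.8986  69.1256]
cream [501.5919 316.8525  52.279   42.5534  11.5254] px [269.503   86.8788]
cream [611.6393 258.7009  78.3745  43.5983  11.5591] px [370.9763 138.6872]
v2 cam [0.555  0.4003 0.3744]
mould [557.0698 287.5468 227.1926 158.4798  11.2469] (222, 115, 193, 150)
honey [516.6577 243.3339  79.1215  50.4763  10.5708] px [287.0361 235.8969]
honey [596.1885 338.1252  78.1063  45.4051  11.3373] px [356.0644 156.7129]
cream [501.4988 319.4946  53.2398  45.3242  11.0059] px [272.5655 171.8333]
cream [611.1998 262.7015  77.8091  49.8957  11.2929] px [365.9115 220.099 ]
[[0.4362 0.3486 0.0255 0.0042]
 [0.4587 0.1934 0.0382 0.0031]
 [0.6489 0.3885 0.0287 0.0025]
 [0.6916 0.2332 0.0188 0.0045]]
[[0.4691 0.252  0.0179 0.0002]
 [0.4796 0.2102 0.0399 0.0027]
 [0.5511 0.267  0.0176 0.0009]
 [0.5594 0.2253 0.0376 0.0002]]
[[0.5539 0.3511 0.0278 0.0008]
 [0.5615 0.3074 0.0371 0.0009]
 [0.633  0.3673 0.0291 0.0019]
 [0.6408 0.3229 0.0354 0.0017]]
[[0.4684 0.3345 0.0272 0.0004]
 [0.4793 0.2911 0.0395 0.0018]
 [0.5219 0.3447 0.0259 0.0008]
 [0.5316 0.3015 0.0366 0.0002]]
[[0.5698 0.2705 0.0168 0.0011]
 [0.5777 0.2296 0.0389 0.0008]
 [0.6506 0.2872 0.0168 0.0022]
 [0.6577 0.2443 0.0353 0.0014]]
```

>>> send_rows(increments=[{"dx": -0.165,"dy": -0.093,"dz": 0,"yaw": 0.12,"claw": -0.45},{"dx": -0.165,"dy": -0.093,"dz": 0,"yaw": 0.24,"claw": -0.45},{"dx": -0.165,"dy": -0.093,"dz": 0,"yaw": 0.36,"claw": -0.45},{"dx": -0.165,"dy": -0.093,"dz": 0,"yaw": 0.48,"claw": -0.45},{"dx": -0.165,"dy": -0.093,"dz": 0.1,"yaw": 0.6,"claw": -0.45},{"dx": -0.165,"dy": -0.093,"dz": 0.2,"yaw": 0.72,"claw": -0.45},{"dx": -0.165,"dy": -0.093,"dz": 0.28,"yaw": 0.84,"claw": -0.45},{"dx": -0.165,"dy": -0.093,"dz": 0.28,"yaw": 0.918,"claw": -0.45},{"dx": -0.165,"dy": -0.093,"dz": 0.28,"yaw": 0.918,"claw": -0.45},{"dx": -0.165,"dy": -0.093,"dz": 0.28,"yaw": 0.918,"claw": -0.45}])

```text
time: 2.85
tool_pos: [0.5093, 0.237, 0.0923]
tool_rot: [-0.0, 0.995, 0.097, 0.001]
contact_force: [-0.3, -0.2, -0.4]
gripper_width: 0.729
grasp_force: 0.0
```

```bash
python3 - <<'E'
from h import *
s=manip.state();q=s["tool_rot"];M=R.from_quat([*q[1:],q[0]]).as_matrix()
print(s["tool_pos"],s["gripper_width"],np.degrees(np.arctan2(M[1,0],M[0,0])));print(M[:,0],M[:,1])
cv2.imwrite("pics/pre.png",cv2.resize(manip.grab_frame("wrist")[:,:,::-1],(640,400)))
E
```

```text
[0.50931621 0.23699236 0.09234883] 0.7292974204400586 11.132183966475836
[0.9811827  0.19307282 0.00184064] [ 1.93073432e-01 -9.81184297e-01 -1.61043752e-04]
```

View pics/pre.png

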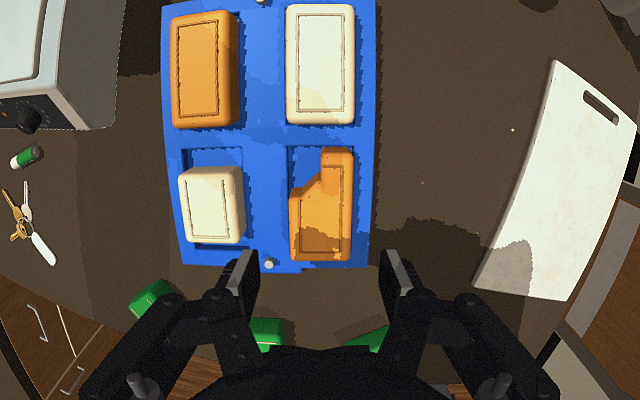

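The tool is aligned and the fingers at (240,275) and (398,275) straddle the chipped bar at (322,220). Descending and gripping.

>>> send_rows(increments=[{"dx": 0,"dy": 0,"dz": 0.06,"yaw": 0,"claw": -0.45},{"dx": 0,"dy": 0,"dz": 0.11,"yaw": 0,"claw": -0.45},{"dx": 0,"dy": 0,"dz": 0.138,"yaw": 0,"claw": -0.45},{"dx": 0,"dy": 0,"dz": 0.138,"yaw": 0,"claw": -0.45},{"dx": 0,"dy": 0,"dz": 0.138,"yaw": 0,"claw": 0.1},{"dx": 0,"dy": 0,"dz": 0.138,"yaw": 0,"claw": 1},{"dx": 0,"dy": 0,"dz": 0.138,"yaw": 0,"claw": 1},{"dx": 0,"dy": 0,"dz": 0.138,"yaw": 0,"claw": 1},{"dx": 0,"dy": 0,"dz": 0.138,"yaw": 0,"claw": 1}])

```text
time: 4.03
tool_pos: [0.5098, 0.2379, 0.024]
tool_rot: [-0.0, 0.995, 0.097, 0.001]
contact_force: [0.2, -0.4, 6.0]
gripper_width: 0.497
grasp_force: 63.9
```

>>> send_rows(increments=[{"dx": 0,"dy": 0,"dz": -0.02,"yaw": 0,"claw": 1},{"dx": 0,"dy": 0,"dz": -0.04,"yaw": 0,"claw": 1},{"dx": 0,"dy": 0,"dz": -0.08,"yaw": 0,"claw": 1},{"dx": 0,"dy": 0,"dz": -0.14,"yaw": 0,"claw": 1},{"dx": 0,"dy": 0,"dz": -0.2,"yaw": 0,"claw": 1},{"dx": 0,"dy": 0,"dz": -0.2,"yaw": 0,"claw": 1}])

```text
time: 4.78
tool_pos: [0.5108, 0.2383, 0.1265]
tool_rot: [-0.001, 0.995, 0.097, 0.004]
contact_force: [0.5, 0.1, -1.2]
gripper_width: 0.501
grasp_force: 63.2
```

```bash
python3 - <<'E'
from h import *
s=manip.state();print(s["tool_pos"],s["gripper_width"],s["grasp_force"])
a=manip.grab_frame("side")[:,:,::-1];b=manip.grab_frame("wrist")[:,:,::-1]
cv2.imwrite("pics/lift.png",np.hstack([cv2.resize(a[130:330,210:410],(400,400)),cv2.resize(b[100:350,180:430],(400,400))]))
E
```

```text
[0.51079263 0.23828263 0.12653955] 0.5012631313444009 63.19742560386658
```

View pics/lift.png

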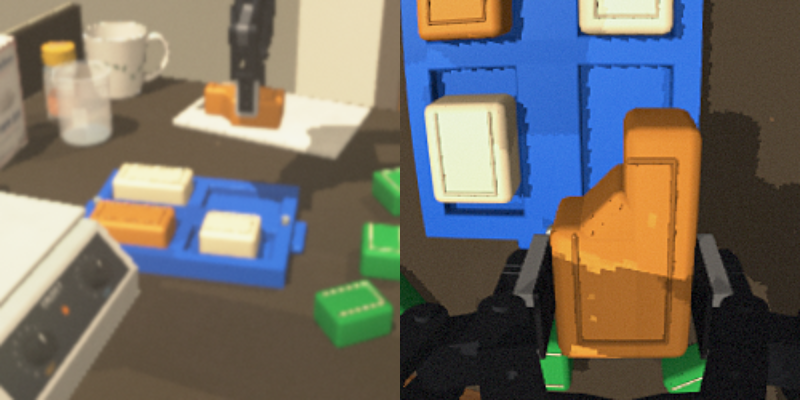

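The left half (side view) shows the chipped bar held level at (245,105), with the other bars still seated. The right half (wrist view) shows it square in the pads. Now the board's pose and height.

```bash
python3 - <<'E'
from meas import *
st={"tool_pos":np.array([.6244,0,.2301]),"tool_rot":np.array([-.0008,.70712,.70709,-.0006])}
bx=[]
for n in("wrist","scene","side"):
    h=cv2.cvtColor(cv2.imread(f"pics/{n}0.png"),cv2.COLOR_BGR2HSV)
    m=cv2.inRange(h,(0,0,165),(180,60,255))
    roi={"wrist":(170,100,380,250),"scene":(325,155,440,240),"side":(290,165,400,212)}[n]
    k=np.zeros_like(m);k[roi[1]:roi[3],roi[0]:roi[2]]=255
    c=cv2.convexHull(big(m&k,1)[0])
    for e in np.linspace(2,20,40):
        q=cv2.approxPolyDP(c,e,True).reshape(-1,2)
        if len(q)==4: break
    P=plane(n,q,.009,st);print(n,rect(n,c,.009,st))
    ref=np.array([[.456,.074],[.684,.057],[.674,-.099],[.444,-.085]])
    o=[np.argmin(np.linalg.norm(P[:,:2]-r,axis=1)) for r in ref];print(q[o].tolist());bx.append(ray(n,q[o],st))
for i,j in((0,1),(0,2),(1,2)):print(tri(bx[i],bx[j]))
E
```

```text
wrist [563.4097 -13.7921 229.0013 159.8426  -4.2809]
[[184, 112], [367, 120], [355, 242], [189, 229]]
scene [560.0967  -9.9724 232.056  162.2104  -4.1355]
[[376, 232], [330, 178], [379, 164], [430, 211]]
side [557.3651 -79.1059 317.0247 230.9852  85.7971]
[[377, 208], [297, 191], [321, 171], [396, 165]]
[[ 0.4556  0.0743  0.0057  0.0037]
 [ 0.6797  0.0573  0.0093  0.0001]
 [ 0.6713 -0.1046  0.0018  0.0019]
 [ 0.4443 -0.0841  0.0055  0.0031]]
[[ 0.4554  0.0733  0.0046  0.0027]
 [ 0.6805  0.0571  0.0049  0.0002]
 [ 0.6719 -0.1007  0.0068  0.0019]
 [ 0.4552 -0.0691  0.0597  0.0282]]
[[ 0.4562  0.0762  0.0055  0.0003]
 [ 0.6824  0.055   0.0049  0.0027]
 [ 0.6741 -0.1073  0.0021  0.0044]
 [ 0.4238 -0.0359  0.0678  0.0387]]
```

>>> send_rows(increments=[{"dx": -0.03,"dy": 0.1,"dz": 0,"yaw": 0,"claw": 1},{"dx": -0.06,"dy": 0.2,"dz": 0,"yaw": 0,"claw": 1},{"dx": -0.09,"dy": 0.3,"dz": 0,"yaw": 0,"claw": 1},{"dx": -0.11,"dy": 0.4,"dz": 0,"yaw": 0,"claw": 1},{"dx": -0.124,"dy": 0.485,"dz": 0,"yaw": 0,"claw": 1},{"dx": -0.124,"dy": 0.485,"dz": 0.06,"yaw": 0,"claw": 1},{"dx": -0.124,"dy": 0.485,"dz": 0.12,"yaw": 0,"claw": 1},{"dx": -0.124,"dy": 0.485,"dz": 0.17,"yaw": 0,"claw": 1},{"dx": -0.124,"dy": 0.485,"dz": 0.17,"yaw": 0,"claw": 1},{"dx": -0.124,"dy": 0.485,"dz": 0.17,"yaw": 0,"claw": 1}])

```text
time: 6.12
tool_pos: [0.4943, -0.0123, 0.0373]
tool_rot: [-0.0, 0.995, 0.097, -0.0]
contact_force: [0.1, -0.1, -1.3]
gripper_width: 0.498
grasp_force: 63.2
```

>>> send_rows(increments=[{"dx": 0,"dy": 0,"dz": 0.012,"yaw": 0,"claw": 1},{"dx": 0,"dy": 0,"dz": 0.02,"yaw": 0,"claw": 1},{"dx": 0,"dy": 0,"dz": 0.024,"yaw": 0,"claw": 1},{"dx": 0,"dy": 0,"dz": 0.027,"yaw": 0,"claw": 1},{"dx": 0,"dy": 0,"dz": 0.027,"yaw": 0,"claw": 1}])

```text
time: 6.75
tool_pos: [0.4943, -0.0124, 0.0238]
tool_rot: [-0.0, 0.995, 0.097, -0.0]
contact_force: [-0.2, 0.1, -0.7]
gripper_width: 0.498
grasp_force: 63.2
```

>>> send_rows(increments=[{"dx": 0,"dy": 0,"dz": 0.002,"yaw": 0,"claw": 1},{"dx": 0,"dy": 0,"dz": 0.003,"yaw": 0,"claw": 1},{"dx": 0,"dy": 0,"dz": 0.003,"yaw": 0,"claw": 1}])

```text
time: 7.12
tool_pos: [0.4945, -0.0124, 0.023]
tool_rot: [0.0, 0.995, 0.097, -0.0]
contact_force: [-3.0, -0.3, 4.7]
gripper_width: 0.498
grasp_force: 63.9
```

>>> send_rows(increments=[{"dx": 0,"dy": 0,"dz": 0,"yaw": 0,"claw": 0},{"dx": 0,"dy": 0,"dz": 0,"yaw": 0,"claw": -0.45},{"dx": 0,"dy": 0,"dz": 0,"yaw": 0,"claw": -0.45},{"dx": 0,"dy": 0,"dz": 0,"yaw": 0,"claw": -0.45},{"dx": 0,"dy": 0,"dz": -0.06,"yaw": 0,"claw": -0.45},{"dx": 0,"dy": 0,"dz": -0.16,"yaw": 0,"claw": -0.45},{"dx": 0,"dy": 0,"dz": -0.2,"yaw": 0,"claw": -0.45},{"dx": 0.03,"dy": -0.12,"dz": -0.2,"yaw": 0,"claw": -0.45},{"dx": 0.06,"dy": -0.24,"dz": -0.2,"yaw": 0,"claw": -0.45},{"dx": 0.09,"dy": -0.36,"dz": -0.2,"yaw": 0,"claw": -0.45},{"dx": 0.12,"dy": -0.48,"dz": -0.2,"yaw": 0,"claw": -0.45},{"dx": 0.13,"dy": -0.6,"dz": -0.2,"yaw": 0,"claw": -0.45},{"dx": 0.141,"dy": -0.643,"dz": -0.2,"yaw": 0,"claw": -0.45},{"dx": 0.141,"dy": -0.643,"dz": -0.2,"yaw": 0,"claw": -0.45},{"dx": 0.141,"dy": -0.643,"dz": -0.2,"yaw": 0,"claw": -0.45}])

```text
time: 9.0
tool_pos: [0.5018, 0.3155, 0.122]
tool_rot: [0.0, 0.995, 0.096, -0.0]
contact_force: [-0.1, -0.0, 0.5]
gripper_width: 0.724
grasp_force: 0.0
```

```bash
python3 - <<'E'
from meas import *
s=manip.state();f=manip.grab_frame("wrist");print(s["tool_pos"],s["gripper_width"],s["time"])
for c in sorted(big(masks(f)["cream"],6),key=lambda c:c[:,0,0].mean()):print(rect("wrist",c,.04,s),c.reshape(-1,2).mean(0))
cv2.imwrite("pics/w3.png",f[:,:,::-1]);g=manip.grab_frame("scene");cv2.imwrite("pics/s3.png",g[:,:,::-1])
cv2.imwrite("pics/c3.png",np.hstack([cv2.resize(f[:,:,::-1],(480,300)),cv2.resize(g[140:290,200:360,::-1],(320,300))]))
cv2.imwrite("pics/c3.png",np.vstack([cv2.imread("pics/c3.png"),cv2.resize(g[140:252,320:640,::-1],(800,280))]))
E
```

```text
[0.5018 0.3155 0.122 ] 0.7236056783374429 9.0
[565.384  548.0919 251.1788  35.6133  88.6822] [106.3049  91.2088]
[503.5349 317.3869  54.0892  42.2345  10.8407] [316.1339 201.0628]
[611.6794 259.8822  77.534   45.1039  11.2768] [420.8725  79.8595]
[550.2219  22.7004 171.8562 124.2175  -4.508 ] [595.3628 202.3209]
```

View pics/c3.png

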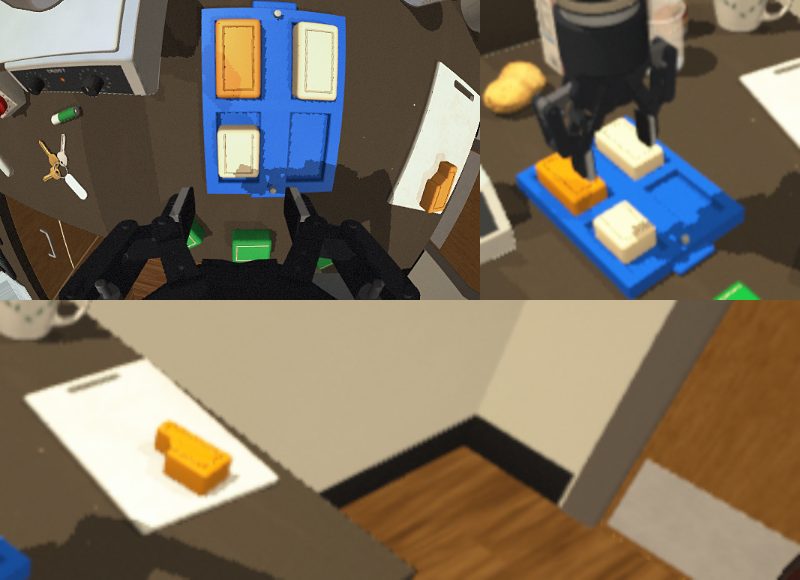

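The chipped bar lies flat on the board at (195,455) in the view. The short bar sits in its cavity, at (238,150), ahead of the fingers. Descending on it.

>>> send_rows(increments=[{"dx": 0,"dy": -0.003,"dz": 0.06,"yaw": 0,"claw": -0.45},{"dx": 0,"dy": -0.003,"dz": 0.12,"yaw": 0,"claw": -0.45},{"dx": 0,"dy": -0.003,"dz": 0.17,"yaw": 0,"claw": -0.45},{"dx": 0,"dy": -0.003,"dz": 0.197,"yaw": 0,"claw": -0.45},{"dx": 0,"dy": -0.003,"dz": 0.197,"yaw": 0,"claw": -0.45},{"dx": 0,"dy": -0.003,"dz": 0.197,"yaw": 0,"claw": 0},{"dx": 0,"dy": -0.003,"dz": 0.197,"yaw": 0,"claw": 1},{"dx": 0,"dy": -0.003,"dz": 0.197,"yaw": 0,"claw": 1},{"dx": 0,"dy": -0.003,"dz": 0.197,"yaw": 0,"claw": 1},{"dx": 0,"dy": -0.003,"dz": 0.197,"yaw": 0,"claw": 1}])

```text
time: 10.35
tool_pos: [0.5027, 0.3182, 0.0256]
tool_rot: [0.0, 0.995, 0.097, 0.001]
contact_force: [0.6, -4.0, 6.5]
gripper_width: 0.496
grasp_force: 63.1
```

>>> send_rows(increments=[{"dx": 0,"dy": 0,"dz": -0.02,"yaw": 0,"claw": 1},{"dx": 0,"dy": 0,"dz": -0.04,"yaw": 0,"claw": 1},{"dx": 0,"dy": 0,"dz": -0.08,"yaw": 0,"claw": 1},{"dx": 0,"dy": 0,"dz": -0.14,"yaw": 0,"claw": 1},{"dx": 0,"dy": 0,"dz": -0.2,"yaw": 0,"claw": 1},{"dx": 0,"dy": 0,"dz": -0.2,"yaw": 0,"claw": 1}])

```text
time: 11.1
tool_pos: [0.5036, 0.3195, 0.1284]
tool_rot: [-0.002, 0.995, 0.097, 0.004]
contact_force: [0.1, 0.8, -2.2]
gripper_width: 0.499
grasp_force: 62.3
```

>>> send_rows(increments=[{"dx": 0.01,"dy": 0.1,"dz": 0,"yaw": 0,"claw": 1},{"dx": 0.02,"dy": 0.2,"dz": 0,"yaw": 0,"claw": 1},{"dx": 0.03,"dy": 0.3,"dz": 0,"yaw": 0,"claw": 1},{"dx": 0.04,"dy": 0.4,"dz": 0,"yaw": 0,"claw": 1},{"dx": 0.05,"dy": 0.5,"dz": 0,"yaw": 0,"claw": 1},{"dx": 0.06,"dy": 0.6,"dz": 0,"yaw": 0,"claw": 1},{"dx": 0.066,"dy": 0.687,"dz": 0,"yaw": 0,"claw": 1},{"dx": 0.066,"dy": 0.687,"dz": 0.06,"yaw": 0,"claw": 1},{"dx": 0.066,"dy": 0.687,"dz": 0.12,"yaw": 0,"claw": 1},{"dx": 0.066,"dy": 0.687,"dz": 0.17,"yaw": 0,"claw": 1},{"dx": 0.066,"dy": 0.687,"dz": 0.17,"yaw": 0,"claw": 1},{"dx": 0.066,"dy": 0.687,"dz": 0.17,"yaw": 0,"claw": 1}])

```text
time: 12.6
tool_pos: [0.6001, -0.0125, 0.0392]
tool_rot: [0.0, 0.995, 0.097, 0.0]
contact_force: [0.7, -0.6, -0.4]
gripper_width: 0.499
grasp_force: 62.3
```

>>> send_rows(increments=[{"dx": 0,"dy": 0,"dz": 0.012,"yaw": 0,"claw": 1},{"dx": 0,"dy": 0,"dz": 0.02,"yaw": 0,"claw": 1},{"dx": 0,"dy": 0,"dz": 0.025,"yaw": 0,"claw": 1},{"dx": 0,"dy": 0,"dz": 0.028,"yaw": 0,"claw": 1},{"dx": 0,"dy": 0,"dz": 0.028,"yaw": 0,"claw": 1}])

```text
time: 13.22
tool_pos: [0.5999, -0.0126, 0.0248]
tool_rot: [-0.0, 0.995, 0.097, 0.0]
contact_force: [-0.1, 0.7, -0.4]
gripper_width: 0.496
grasp_force: 62.4
```

>>> send_rows(increments=[{"dx": 0,"dy": 0,"dz": 0.002,"yaw": 0,"claw": 1},{"dx": 0,"dy": 0,"dz": 0.003,"yaw": 0,"claw": 1},{"dx": 0,"dy": 0,"dz": 0.003,"yaw": 0,"claw": 1}])

```text
time: 13.6
tool_pos: [0.6002, -0.0126, 0.0246]
tool_rot: [0.0, 0.995, 0.097, 0.0]
contact_force: [-2.8, -0.2, 5.9]
gripper_width: 0.499
grasp_force: 63.1
```

Contact. Releasing and retreating straight up, then a last look.

>>> send_rows(increments=[{"dx": 0,"dy": 0,"dz": 0,"yaw": 0,"claw": 0},{"dx": 0,"dy": 0,"dz": 0,"yaw": 0,"claw": -0.45},{"dx": 0,"dy": 0,"dz": 0,"yaw": 0,"claw": -0.45},{"dx": 0,"dy": 0,"dz": 0,"yaw": 0,"claw": -0.45},{"dx": 0,"dy": 0,"dz": -0.06,"yaw": 0,"claw": -0.45},{"dx": 0,"dy": 0,"dz": -0.16,"yaw": 0,"claw": -0.45},{"dx": 0,"dy": 0,"dz": -0.26,"yaw": 0,"claw": -0.45},{"dx": -0.06,"dy": 0,"dz": -0.36,"yaw": 0,"claw": -0.45},{"dx": -0.12,"dy": 0,"dz": -0.4,"yaw": 0,"claw": -0.45},{"dx": -0.16,"dy": 0,"dz": -0.4,"yaw": 0,"claw": -0.45},{"dx": -0.16,"dy": 0,"dz": -0.4,"yaw": 0,"claw": -0.45}])

```text
time: 14.98
tool_pos: [0.5208, -0.0281, 0.2236]
tool_rot: [0.0, 0.995, 0.096, 0.001]
contact_force: [-0.8, -0.8, 0.1]
gripper_width: 0.726
grasp_force: 0.0
```

```bash
python3 - <<'E'
from meas import *
s=manip.state();f=manip.grab_frame("wrist");g=manip.grab_frame("scene")
print(s["tool_pos"],s["time"])
m=masks(f)
for n in("honey","cream"):
    for c in big(m[n],5):
        print(n,rect("wrist",c,.04,s),c.reshape(-1,2).mean(0))
cv2.imwrite("pics/fin.png",np.hstack([cv2.resize(f[:,:,::-1],(400,250)),cv2.resize(g[100:300,150:470,::-1],(400,250))]))
E
```

```text
[ 0.5208 -0.0281  0.2236] 14.975
honey [502.8718 -10.366   78.1814  42.8538  11.1486] [303.0914 188.2843]
honey [596.6208 334.3267  77.5619  42.8026  10.0673] [64.0141 76.0493]
cream [563.3572 -54.6292 209.7     62.9878  -4.6637] [354.0083 159.1871]
cream [600.9669  -8.2329  67.9305  65.8018 -79.4563] [315.0238  99.9184]
cream [612.3093 255.5569  77.1926  42.0456  10.4388] [106.4699  65.0843]
cream [514.1483  11.3238 112.666   44.4512 -18.0305] [281.0205 180.3356]
cream [142.3432 105.4178 126.3978  60.5053 -21.8902] [200.9839 370.2419]
```

View pics/fin.png

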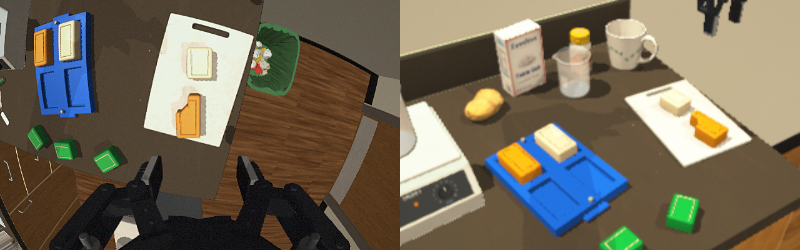

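Both spoilt bars lie flat and apart on the board, the short bar at (200,63) and the chipped bar at (188,117). The whole bars are still seated, and the mug and beaker are unmoved.

```bash
python3 -c "
from plant import manip
print(manip.job_done())"
```

```text
the job is handed in; nothing more can be done
None
```

The job is handed in: the last pictures show short_bar and chipped_bar flat and apart on the cutting board, both whole bars still seated in the mould, and the beaker and mug where they were; no verdict came back.

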